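Set up a clutch display for the buyer

ROBOT

A 6-joint arm with a two-finger parallel gripper is mounted at the origin on the work surface. World frame = base frame: x ahead of the robot, y to its left, z up, the work surface at z = 0. Lengths are in m, angles in rad, forces in N, time in s.
With the tool pointing down it reaches from about 0.25 to 0.775 m from the base axis. Payload 4 kg.
Tool frame: the origin (TCP) lies at the very end of the fingers, on their centre line; the grasp point (between the pads) lies 19 mm behind it; x points along the fingers, y is the direction in which the jaws open and shut, and the axes are right-handed (so a half turn about x gives the same grasp; the last joint's range is limited). The gripper opens to 94 mm and grips with 3 to 60 N. Pads are 16 mm wide; open, the fingers measure 119 mm over their backs; the gripper's body (75 mm by 177 mm) begins 78 mm behind the grasp point.
Start: joints at [1.213, 0.087, 1.371, -0, 1.684, -0.103], TCP at [0.139, 0.532, 0.206] pointing down, gripper open.
Joint ranges: [-3.1, 3.1], [-0.76, 2.03], [0.27, 2.55], [-1.08, 4.22], [0.17, 2.65], [-2.57, 2.57]. Speed limits (rad/s): [2.79, 2.79, 3.14, 3.14, 3.14, 3.14].

INTERFACE

Orientations are given as [roll, pitch, yaw] about the fixed x, y, z axes, in that order (R = Rz(yaw) Ry(pitch) Rx(roll)).
In Python, from bench import robot gives the robot as it stands.
- The arm moves only by the tool carry_out, never from a script. Its argument "targets" is a list of rows, each a list of 5 numbers: the closure, from 0 (fully open) to 1 (shut), then the shift along the tool's x, y, z in cm, then the turn about the tool's x in degrees. In form: [[fingers, tx, ty, tz, turn], ...]. A call has 1 to 20 rows; each row shifts and turns the commanded pose from where the row before left it, along the tool's axes as they then stand; what a row does not reach is not made up. A row lasts 1/10 s, in which the tool goes at most 50 mm and 8.59 degrees, less where a joint would pass 70% of its speed; a pose out of reach is approached as far as the arm can. A call is refused whole if a number of a shift passes 5 or a number of a turn 8.59, either way. A call with a gripper value outside its range is refused whole. The fingers move at their own pace and stop on an object; the grip force is fixed at half the most. Time passes only in rows, so rows that do not move let the fingers close. It gives the time, the measured TCP pose, the force and the opening at its end, in the units of the state.
- robot.get_obs(): the state, without advancing time (a new reading comes with each control period).
- robot.snapshot(name): name is "side" or "top" or "wrist"; returns a dict with "image" (400x640x3 uint8, red, green, blue), "camera_matrix" (3x3 intrinsics, pixels), "distortion" ([k1, k2, p1, p2, k3] as OpenCV has them; the pictures are not rectified), "pose" (4x4, takes a point from camera to world coordinates). Camera axes: x right, y up, looking along -z (the intrinsics and any distortion apply to the point x, -y, -z); pixel columns grow to the right and rows downward; lengths in m; the calibration is good to about 2 mm. A picture is of the moment at which its call begins. There is no depth.
- robot.close_job(): hands the job in, once; it reports no verdict.
The state is a dict: "time": time; "joint_positions": joint angles; "qvel": joint speeds; "joint_torque": joint torques, N m; "tool_pos": TCP position; "ee_rot": TCP orientation; "wrist_force": force on the tool from outside, world axes, zero at the start; "wrist_torque": the same for the moment, N m; "width": finger opening in m.
Only numpy, scipy, OpenCV 4.12 (cv2) and the standard library are available. Lean on these libraries where they do the work, as an engineer would, in place of code of your own. Each camera call takes 0.05 s, during which the arm holds its last target. There are 200 camera calls.

TASK

Get the sample display ready for the buyer: first tip the standing mosaic clutch over the open edge of the display board so that it lies flat on it, and push it snug and square against both brass rails, its long side along the long rail. Then push every colour-sample sleeve that is on the table fully home onto the spigot whose foot has the same colour. Leave the bottle, the phone and the catalogue where they are.

Things in the scene. Friction and masses are not known exactly. Their poses are not given: they have to be found in the camera images.
- clutch: hard blue mosaic box clutch, 90 x 50 x 120 mm (its x, y, z), 0.4 kg, loose. It starts upright on a 90 x 50 end beside the board's -y edge, a broad face (normal to its y) roughly towards the board. Origin at the centre of the end it starts on; z along the 120 mm length, up at the start
- clutch_center (a point): the middle of the clutch, 60 mm along its z axis from the origin
- board: fixed dark wood board, felt on top, 170 (x) x 190 (y) x 12 mm; origin under its centre, z up. Two brass rails rise 25 mm above its top: the long one along +x (inner face at x = 70 mm, 190 long), the short one along +y (inner face at y = 80 mm, x -70 to 70), 12 thick. The -y edge (y = -95 mm) is an open 12 mm step: a clutch pushed high there pivots over it onto the board. -x is open too
- corner (a point): the inner corner where the two rails meet, on the board's top face (12 mm above the table)
- sleeve_red: red plastic sleeve (straight tube, both ends alike), outer diameter 48 mm, bore 32.4 mm right through, 44 mm long, 70 g, loose, standing upright at the start; origin at its middle (22 mm from either end), z along its axis. It may be absent.
- sleeve_blue: blue plastic sleeve (straight tube, both ends alike), outer diameter 48 mm, bore 32.4 mm right through, 44 mm long, 70 g, loose, standing upright at the start; origin at its middle (22 mm from either end), z along its axis. It may be absent.
- sleeve_green: green plastic sleeve (straight tube, both ends alike), outer diameter 48 mm, bore 32.4 mm right through, 44 mm long, 70 g, loose, standing upright at the start; origin at its middle (22 mm from either end), z along its axis. It may be absent.
- sleeve_yellow: yellow plastic sleeve (straight tube, both ends alike), outer diameter 48 mm, bore 32.4 mm right through, 44 mm long, 70 g, loose, standing upright at the start; origin at its middle (22 mm from either end), z along its axis. It may be absent.
- foot_red: round wooden foot fixed to the table, 72 mm across and 10 mm high, with a red disc on its top face and an aluminium spigot upright at its centre: diameter 30 mm, rising from 10 mm to 36 mm above the table, the last 6 mm tapering to 22 mm. Origin at the centre of the underside, z up. A sleeve that is home stands on the foot's top face, its middle 32 mm above the table.
- foot_blue: round wooden foot fixed to the table, 72 mm across and 10 mm high, with a blue disc on its top face and an aluminium spigot upright at its centre: diameter 30 mm, rising from 10 mm to 36 mm above the table, the last 6 mm tapering to 22 mm. Origin at the centre of the underside, z up. A sleeve that is home stands on the foot's top face, its middle 32 mm above the table.
- foot_green: round wooden foot fixed to the table, 72 mm across and 10 mm high, with a green disc on its top face and an aluminium spigot upright at its centre: diameter 30 mm, rising from 10 mm to 36 mm above the table, the last 6 mm tapering to 22 mm. Origin at the centre of the underside, z up. A sleeve that is home stands on the foot's top face, its middle 32 mm above the table.
- foot_yellow: round wooden foot fixed to the table, 72 mm across and 10 mm high, with a yellow disc on its top face and an aluminium spigot upright at its centre: diameter 30 mm, rising from 10 mm to 36 mm above the table, the last 6 mm tapering to 22 mm. Origin at the centre of the underside, z up. A sleeve that is home stands on the foot's top face, its middle 32 mm above the table.
- bottle: bystander: clear water bottle with a green cap, 60 mm across, 190 mm tall, standing; origin at the centre of its base
- phone: bystander: phone in a green case, 75 x 150 x 10 mm, lying; origin at the centre of its underside
- catalogue: bystander: thick catalogue, 130 x 190 x 28 mm, lying; origin at the centre of its underside
Mind the look-alikes: they are no part of the job. What is shaped like the foot_yellow but white is not meant. What is shaped like the sleeve_blue but pink is not meant.

How it is judged:
On the way, in this order (a step that is already met when the one before it is completed fails the run):
1. the clutch lies flat on the display board ((angle between clutch's own y axis and vertical below 0.06 rad or angle between clutch's own y axis and vertical above 3.08 rad) and z of clutch_center in the frame of board between 0.033 and 0.041 m and horizontal distance between clutch_center and board below 0.12 m), for 0.2 s.
2. the clutch is snug and square against both rails ((angle between clutch's own y axis and vertical below 0.06 rad or angle between clutch's own y axis and vertical above 3.08 rad) and x of clutch_center in the frame of board between 0.022 and 0.028 m and y of clutch_center in the frame of board between 0.017 and 0.023 m and z of clutch_center in the frame of board between 0.034 and 0.04 m and angle between the z axis of clutch and the y axis of board, either way round below 0.04 rad), for 0.2 s.
3. every sleeve present is home on the spigot of its colour (horizontal distance between sleeve_red and foot_red below 0.003 m and z of sleeve_red in the frame of foot_red between 0.0295 and 0.0345 m and (angle between sleeve_red's own z axis and vertical below 0.06 rad or angle between sleeve_red's own z axis and vertical above 3.08 rad) and horizontal distance between sleeve_blue and foot_blue below 0.003 m and z of sleeve_blue in the frame of foot_blue between 0.0295 and 0.0345 m and (angle between sleeve_blue's own z axis and vertical below 0.06 rad or angle between sleeve_blue's own z axis and vertical above 3.08 rad) and horizontal distance between sleeve_green and foot_green below 0.003 m and z of sleeve_green in the frame of foot_green between 0.0295 and 0.0345 m and (angle between sleeve_green's own z axis and vertical below 0.06 rad or angle between sleeve_green's own z axis and vertical above 3.08 rad) and horizontal distance between sleeve_yellow and foot_yellow below 0.003 m and z of sleeve_yellow in the frame of foot_yellow between 0.0295 and 0.0345 m and (angle between sleeve_yellow's own z axis and vertical below 0.06 rad or angle between sleeve_yellow's own z axis and vertical above 3.08 rad)), for 0.2 s.
At the end, for the whole second after the job is handed in: Clutch on a broad face on the board, flat (0.06 rad), within 3 mm of both rails, its length along the long rail (0.04 rad); each sleeve present on the foot of its colour, within 3 mm of the spigot axis, seated within 2.5 mm, upright (0.06 rad); all at rest (all of step 2 and all of step 3 and linear speed of each of clutch, sleeve_red, sleeve_blue, sleeve_green, sleeve_yellow below 0.02 m/s); the robot touches nothing.
It fails at once if the bottle is pushed more than 30 mm aside or knocked over (distance of bottle from where it was at the start of the episode above 0.03 m or angle between bottle's own z axis and vertical above 0.3 rad).
It fails at once if the phone is pushed more than 30 mm aside or knocked over (distance of phone from where it was at the start of the episode above 0.03 m or angle between phone's own z axis and vertical above 0.3 rad).
It fails at once if the catalogue is pushed more than 30 mm aside or knocked over (distance of catalogue from where it was at the start of the episode above 0.03 m or angle between catalogue's own z axis and vertical above 0.3 rad).
Of sleeve_red, sleeve_blue, sleeve_green, sleeve_yellow only 2 to 4 are there at a start; the rules pass over those that are not, and their reading is None.
At some moment in a run one of sleeve_red, sleeve_blue, sleeve_green, sleeve_yellow may be knocked a few centimetres aside while the robot is not near it.
It also fails if it takes over 210 s, if anything falls off the work surface, if the arm or the gripper's body presses on something with over 40 N, if the wrist force passes 120 N, or if a joint passes its speed limit or range.

## Working session

There is one attempt and no reset: what is moved stays moved. The work goes in short steps, Python scripts to look and compute and a tool call to move; the robot and the scene stay as the last step left them, time stands still between calls to the robot, and variables do not carry over. Pictures are saved under pics/ and viewed, about 12 in all and at most 16, crops included, and the job is handed in when it is done.

Besides the shell and the picture viewer there is one more tool, called after "Emit:" as name(argument=value, ...), one argument or row to a line, values as JSON. carry_out: Moves the arm, as the interface text tells. Its arguments: {"type":"object","properties":{"targets":{"type":"array","items":{"type":"array","items":{"type":"number"}}}},"required":["targets"]}

```bash
mkdir -p pics; cat > h.py <<'E'
import numpy as np, cv2
from bench import robot
def snap(name,fn=None):
    s=robot.snapshot(name)
    if fn: cv2.imwrite('pics/'+fn,cv2.cvtColor(s['image'],cv2.COLOR_RGB2BGR))
    return s
def ray(s,uv):
    K=np.array(s['camera_matrix']);d=np.array(s['distortion']);T=np.array(s['pose'])
    p=cv2.undistortPoints(np.array(uv,float).reshape(-1,1,2),K,d).reshape(-1,2)
    v=np.c_[p[:,0],-p[:,1],-np.ones(len(p))]@T[:3,:3].T
    return T[:3,3],v
def onz(s,uv,z):
    o,v=ray(s,uv); return o+v*((z-o[2])/v[:,2])[:,None]
def proj(s,P):
    K=np.array(s['camera_matrix']);d=np.array(s['distortion']);T=np.array(s['pose'])
    q=(np.array(P,float).reshape(-1,3)-T[:3,3])@T[:3,:3]; q=q*[1,-1,-1]
    return cv2.projectPoints(q,np.zeros(3),np.zeros(3),K,d)[0].reshape(-1,2)
E
python3 - <<'E'
from h import *
o=robot.get_obs(); print({k:np.round(v,3) for k,v in o.items()})
for n in ['top','side','wrist']:
    s=snap(n,n+'0.png'); print(n,np.round(s['pose'],3).tolist(),np.round(s['camera_matrix'],1).tolist(),s['distortion'])
E
```

```text
{'time': np.float64(0.0), 'joint_positions': array([ 1.213,  0.088,  1.372, -0.   ,  1.684, -0.103]), 'qvel': array([-0.002, -0.   ,  0.001,  0.001,  0.001, -0.001]), 'joint_torque': array([-0.0000e+00, -3.4019e+01, -3.0242e+01,  7.2000e-02,  3.3000e-02,
       -0.0000e+00]), 'tool_pos': array([0.138, 0.532, 0.204]), 'ee_rot': array([-1.671,  1.569, -1.926]), 'wrist_force': array([-0.368,  0.334, -0.35 ]), 'wrist_torque': array([ 0.005,  0.013, -0.062]), 'width': np.float64(0.094)}
top [[-0.022, 0.991, -0.129, 0.432], [-1.0, -0.019, 0.024, 0.044], [0.021, 0.13, 0.991, 1.155], [0.0, 0.0, 0.0, 1.0]] [[414.4, 0.0, 317.2], [0.0, 414.4, 199.2], [0.0, 0.0, 1.0]] [0.00674454 0.         0.         0.         0.        ]
side [[-0.997, 0.067, -0.041, 0.546], [-0.075, -0.671, 0.738, 0.822], [0.022, 0.739, 0.674, 0.778], [0.0, 0.0, 0.0, 1.0]] [[414.6, 0.0, 318.0], [0.0, 414.6, 199.8], [0.0, 0.0, 1.0]] [-0.01394874  0.          0.          0.          0.        ]
wrist [[0.251, -0.929, -0.27, 0.059], [0.968, 0.241, 0.072, 0.553], [-0.002, -0.28, 0.96, 0.384], [0.0, 0.0, 0.0, 1.0]] [[324.8, 0.0, 317.6], [0.0, 324.8, 202.8], [0.0, 0.0, 1.0]] [-0.01252126  0.          0.          0.          0.        ]
```

View pics/top0.png

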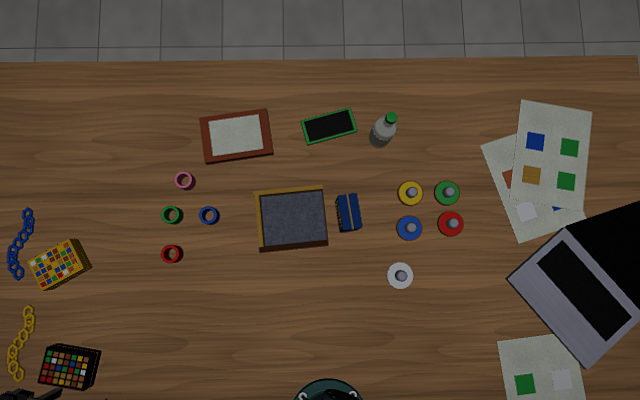

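View pics/side0.png

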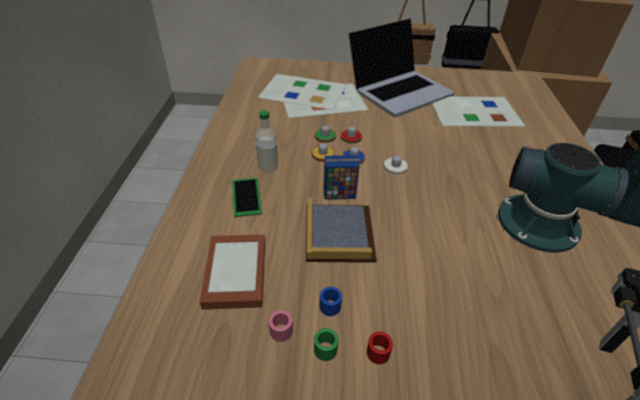

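Top view: board at about (290,219), clutch standing at (348,212). Sleeves are red (171,254), green (171,215) and blue (208,215); pink (185,180) is a decoy and there is no yellow. Feet are yellow (410,193), green (447,192), blue (409,228) and red (451,223); white is a decoy. Next I'll measure all of these.

```bash
cat >> h.py <<'E'
def mask(img,col):
    h=cv2.cvtColor(img,cv2.COLOR_RGB2HSV);H,S,V=[h[...,i].astype(int) for i in range(3)]
    hr={'red':(H<6)|(H>172),'blue':(H>100)&(H<130),'green':(H>45)&(H<80),'yellow':(H>18)&(H<32)}[col]
    return (hr&(S>130)&(V>45)).astype(np.uint8)
def blobs(img,col,roi,amin=15):
    x0,y0,x1,y1=roi; m=np.zeros(img.shape[:2],np.uint8); m[y0:y1,x0:x1]=mask(img,col)[y0:y1,x0:x1]
    cs,_=cv2.findContours(m,cv2.RETR_EXTERNAL,cv2.CHAIN_APPROX_NONE)
    return [c for c in cs if cv2.contourArea(c)>=amin]
E
python3 - <<'E'
from h import *
s=snap('top');I=s['image']
for c in ['red','blue','green','yellow']:
    for nm,roi,z in [('sleeve',(140,160,240,280),.022),('foot',(385,170,480,250),.010)]:
        for b in blobs(I,c,roi):
            (e,ax,an)=cv2.minAreaRect(b); hull=cv2.convexHull(b).reshape(-1,2)
            P=onz(s,hull,z); (cc,r)=cv2.minEnclosingCircle(P[:,:2].astype(np.float32))
            print(c,nm,np.round(e,1),cv2.contourArea(b),np.round(cc,4),round(r*1000,1))
J=cv2.resize(I[170:270,240:380],None,fx=5,fy=5,interpolation=cv2.INTER_CUBIC)
cv2.imwrite('pics/board.png',cv2.cvtColor(J,cv2.COLOR_RGB2BGR))
E
```

```text
red sleeve [169.5 253.5] 236.0 [0.4405 0.4167] 24.3
red foot [450.3 223.3] 413.5 [ 0.5065 -0.354 ] 33.5
blue sleeve [207.5 214.5] 220.0 [0.5432 0.3165] 24.1
blue foot [409.  227.5] 400.0 [ 0.497  -0.2368] 32.8
green sleeve [169.5 214. ] 222.0 [0.5467 0.4189] 24.2
green foot [447. 192.] 391.5 [ 0.594  -0.3493] 33.2
yellow foot [410.2 192.4] 419.0 [ 0.5955 -0.2449] 34.2
```

View pics/board.png

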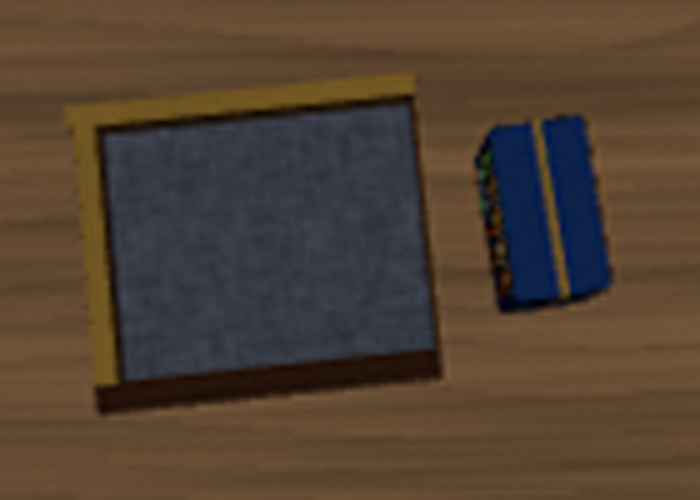

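```bash
python3 - <<'E'
from h import *
s=snap('top')
f=lambda l:(np.array(l)+.5)/5-.5+[240,170]
a=onz(s,f([(67,107),(414,73),(414,97),(97,388),(119,383),(100,126)]),.037); print('rails: outer corner, R outer end, R inner end, L outer end, L inner end, inner corner\n',np.round(a,4))
b=onz(s,f([(437,350),(412,97),(120,382)]),.012); print('felt BR,TR,BL\n',np.round(b,4))
c=onz(s,f([(493,128),(584,116),(611,290),(507,300)]),.12); print('clutch top\n',np.round(c,4),c.mean(0))
print('clutch edges',[np.linalg.norm(c[i]-c[(i+1)%4]) for i in range(4)])
u=a[1]-a[0];print('long rail yaw (dir -y):',np.degrees(np.arctan2(u[0],-u[1])),np.linalg.norm(u))
u=b[1]-b[0];print('right edge dir x:',np.degrees(np.arctan2(u[1],u[0])),np.linalg.norm(u))
for i,j in((3,0),(2,1)):
    u=c[j]-c[i];print('clutch face',np.degrees(np.arctan2(u[1],u[0])))
E
```

```text
rails: outer corner, R outer end, R inner end, L outer end, L inner end, inner corner
 [[0.6038 0.1908 0.037 ]
 [0.6191 0.0016 0.037 ]
 [0.6058 0.0019 0.037 ]
 [0.4517 0.1751 0.037 ]
 [0.4541 0.1634 0.037 ]
 [0.5931 0.173  0.037 ]]
felt BR,TR,BL
 [[ 0.4688 -0.0084  0.012 ]
 [ 0.6097  0.0021  0.012 ]
 [ 0.4551  0.1655  0.012 ]]
clutch top
 [[ 0.5763 -0.0345  0.12  ]
 [ 0.5816 -0.0808  0.12  ]
 [ 0.4934 -0.0913  0.12  ]
 [ 0.4894 -0.0391  0.12  ]] [ 0.53518786 -0.06143571  0.12      ]
clutch edges [np.float64(0.046562516678436694), np.float64(0.08885344360635518), np.float64(0.05240981332117242), np.float64(0.08701299442112048)]
long rail yaw (dir -y): 4.610551662628259 0.18983823601069022
right edge dir x: 4.236673251293619 0.1413285556950319
clutch face 2.978864501104057
clutch face 6.799340184925482
```

```bash
cat >> h.py <<'E'
from scipy.spatial.transform import Rotation as Ro
C=np.array([.530,.0897]);PSI=np.radians(4.6)
XB=np.array([np.cos(PSI),np.sin(PSI)]);YB=np.array([-XB[1],XB[0]])
def w(bx,by): return C+bx*XB+by*YB
def tob(p): d=np.array(p)[:2]-C; return np.array([d@XB,d@YB])
def go(x,y,z,yaw=None):
    """yaw=wanted world direction of tool y, deg (mod 180); prints turn needed, then shift in cm in tool axes after the turn"""
    o=robot.get_obs();R=Ro.from_euler('xyz',o['ee_rot']).as_matrix();p=np.array(o['tool_pos'])
    cur=np.degrees(np.arctan2(R[1,1],R[0,1])); t=0
    if yaw is not None:
        d=(yaw-cur+90)%180-90; t=-d      # tool x points down
    R2=R@Ro.from_euler('x',np.radians(t)).as_matrix()
    sh=R2.T@(np.array([x,y,z])-p)*100
    print('t %.1f'%o['time'],'pos',np.round(p,4),'board',np.round(tob(p),4),'toolx',np.round(R[:,0],3),'yaw %.1f'%cur,'j6 %.2f'%o['joint_positions'][5],'F',np.round(o['wrist_force'],1),'w %.3f'%o['width'])
    print(' turn %.1f deg, shift cm'%t,np.round(sh,2))
E
python3 -c "
from h import *
p=w(-.007,-.215);print(p);go(*p,.206,4.6)"
```

```text
[ 0.54026532 -0.12516885]
t 0.2 pos [0.1386 0.532  0.2049] board [-0.3547  0.4723] toolx [-0.    -0.001 -1.   ] yaw 75.4 j6 -0.10 F [-0.  -0.2  0.1] w 0.094
 turn 70.8 deg, shift cm [-6.000e-02  3.477e+01  6.873e+01]
```

Emit:
carry_out(
  targets=[
    [0.5, 0, 0, 0, 7.87],
    [0.5, 0, 0, 0, 7.87],
    [0.5, 0, 0, 0, 7.87],
    [0.5, 0, 0, 0, 7.87],
    [0.5, 0, 0, 0, 7.87],
    [0.5, 0, 0, 0, 7.87],
    [0.5, 0, 0, 0, 7.87],
    [0.5, 0, 0, 0, 7.87],
    [0.5, 0, 0, 0, 7.84],
  ],
)

```text
time: 1.15
tool_pos: [0.1386, 0.5322, 0.2053]
ee_rot: [-0.365, 1.57, -1.861]
wrist_force: [-0.1, -0.4, 0.1]
width: 0.0467
```

Emit:
carry_out(
  targets=[
    [0.5, 0, 1.74, 3.43, 0],
    [0.5, 0, 1.74, 3.43, 0],
    [0.5, 0, 1.74, 3.43, 0],
    [0.5, 0, 1.74, 3.43, 0],
    [0.5, 0, 1.74, 3.43, 0],
    [0.5, 0, 1.74, 3.43, 0],
    [0.5, 0, 1.74, 3.43, 0],
    [0.5, 0, 1.74, 3.43, 0],
    [0.5, 0, 1.74, 3.43, 0],
    [0.5, 0, 1.74, 3.43, 0],
    [0.5, 0, 1.74, 3.43, 0],
    [0.5, 0, 1.74, 3.43, 0],
    [0.5, 0, 1.74, 3.43, 0],
    [0.5, 0, 1.74, 3.43, 0],
    [0.5, 0, 1.74, 3.43, 0],
    [0.5, 0, 1.74, 3.43, 0],
    [0.5, 0, 1.74, 3.43, 0],
    [0.5, 0, 1.74, 3.43, 0],
    [0.5, 0, 1.74, 3.43, 0],
    [0.5, 0, 1.74, 3.43, 0],
  ],
)

```text
time: 3.15
tool_pos: [0.5411, -0.1251, 0.2053]
ee_rot: [-3.02, 1.571, 1.772]
wrist_force: [0.5, 0.4, -0.3]
width: 0.0473
```

```bash
python3 -c "
from h import *
p=w(-.007,-.215);go(*p,.045,4.6);snap('wrist','w1.png')"
```

```text
t 3.1 pos [ 0.5411 -0.1251  0.2053] board [-0.0062 -0.215 ] toolx [-0.  0. -1.] yaw 4.6 j6 -0.41 F [ 0.5  0.4 -0.3] w 0.047
 turn -0.0 deg, shift cm [16.03 -0.08  0.  ]
```

View pics/w1.png

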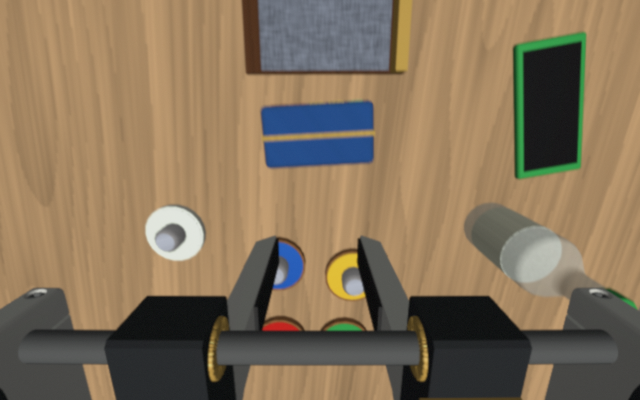

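Emit:
carry_out(
  targets=[
    [0.5, 3, 0, 0, 0],
    [0.5, 3, 0, 0, 0],
    [0.5, 3, 0, 0, 0],
    [0.5, 3, 0, 0, 0],
    [0.5, 3, 0, 0, 0],
    [0.5, 1, 0, 0, 0],
    [0.5, 0, 0, -1, 0],
    [0.5, 0, 0, -1, 0],
    [0.5, 0, 0, -0.5, 0],
    [0.5, 0, 0, -0.5, 0],
    [0.5, 0, 0, -0.3, 0],
    [0.5, 0, 0, -0.3, 0],
    [0.5, 0, 0, -0.3, 0],
    [0.5, 0, 0, -0.3, 0],
    [0.5, 0, 0, -0.3, 0],
    [0.5, 0, 0, -0.3, 0],
    [0.5, 0, 0, -0.3, 0],
    [0.5, 0, 0, -0.3, 0],
    [0.5, 0, 0, -0.3, 0],
    [0.5, 0, 0, 0, 0],
  ],
)

```text
time: 5.2
tool_pos: [0.5357, -0.0659, 0.0452]
ee_rot: [-2.826, 1.57, 1.967]
wrist_force: [0.1, -1.3, 1.0]
width: 0.0469
```

```bash
python3 -c "
from h import *
p=w(-.007,-.150);go(*p,.1,4.6);s=snap('side')
cv2.imwrite('pics/s1.png',cv2.cvtColor(cv2.resize(s['image'][120:280,250:420],None,fx=3.5,fy=3.5),cv2.COLOR_RGB2BGR))"
```

```text
t 5.2 pos [ 0.5357 -0.0659  0.0452] board [-0.0068 -0.1556] toolx [-0.     0.001 -1.   ] yaw 4.6 j6 -0.31 F [ 0.1 -1.3  1. ] w 0.047
 turn 0.0 deg, shift cm [-5.48 -0.03 -0.57]
```

View pics/s1.png

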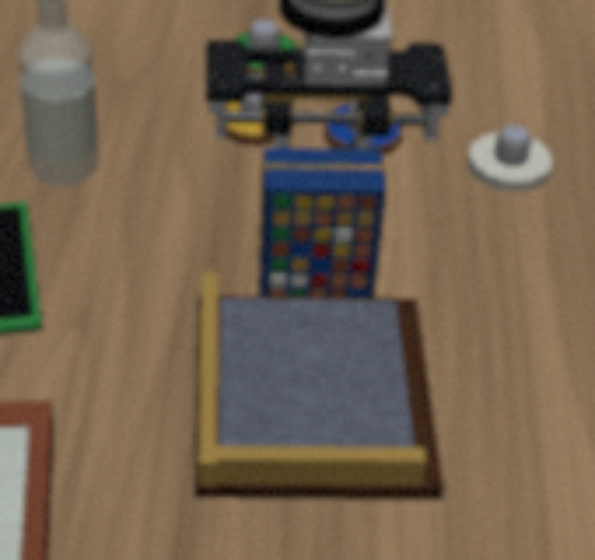

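Emit:
carry_out(
  targets=[
    [0.5, 0, 0, 0.4, 0],
    [0.5, -2.5, 0, 0, 0],
    [0.5, -3, 0, 0, 0],
    [0.5, 0, 0, -0.4, 0],
    [0.5, 0, 0, -0.5, 0],
    [0.5, 0, 0, -0.5, 0],
    [0.5, 0, 0, -0.5, 0],
    [0.5, 0, 0, -0.5, 0],
    [0.5, 0, 0, -0.5, 0],
    [0.5, 0, 0, -0.5, 0],
    [0.5, 0, 0, -0.5, 0],
    [0.5, 0, 0, -0.5, 0],
    [0.5, 0, 0, -0.5, 0],
    [0.5, 0, 0, -0.5, 0],
    [0.5, 0, 0, -0.5, 0],
    [0.5, 0, 0, -0.5, 0],
    [0.5, 0, 0, -0.5, 0],
    [0.5, 0, 0, 0, 0],
    [0.5, 0, 0, 0, 0],
    [0.5, 0, 0, 0, 0],
  ],
)

```text
time: 7.25
tool_pos: [0.5308, -0.0021, 0.1005]
ee_rot: [0.53, 1.571, -0.96]
wrist_force: [-1.1, 0.0, 0.7]
width: 0.0468
```

```bash
python3 -c "
from h import *
p=w(-.007,-.150);go(*p,.1,4.6);s=snap('side')
cv2.imwrite('pics/s2.png',cv2.cvtColor(cv2.resize(s['image'][120:280,250:420],None,fx=3.5,fy=3.5),cv2.COLOR_RGB2BGR))"
```

```text
t 7.2 pos [ 0.5308 -0.0021  0.1005] board [-0.0066 -0.0916] toolx [ 0. -0. -1.] yaw 4.6 j6 -0.19 F [-1.1  0.   0.7] w 0.047
 turn -0.0 deg, shift cm [ 0.05 -0.04  5.84]
```

View pics/s2.png

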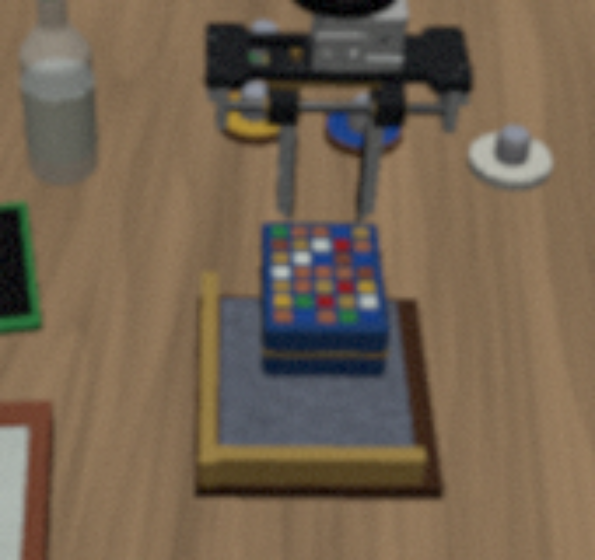

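Emit:
carry_out(
  targets=[
    [0.5, 0, 0, 2, 0],
    [0.5, 0, 0, 2, 0],
    [0.5, 0, 0, 1.9, 0],
    [0.5, 2.5, 0, 0, 0],
    [0.5, 2.5, 0, 0, 0],
    [0.5, 1.5, 0, 0, 0],
    [0.5, 0, 0, -1, 0],
    [0.5, 0, 0, -1, 0],
    [0.5, 0, 0, -0.8, 0],
    [0.5, 0, 0, -0.7, 0],
    [0.5, 0, 0, -0.7, 0],
    [0.5, 0, 0, -0.7, 0],
    [0.5, 0, 0, -0.7, 0],
    [0.5, 0, 0, -0.7, 0],
    [0.5, 0, 0, -0.7, 0],
    [0.5, 0, 0, -0.7, 0],
    [0.5, 0, 0, -0.7, 0],
    [0.5, 0, 0, -0.5, 0],
    [0.5, 0, 0, -0.5, 0],
    [0.5, 0, 0, 0, 0],
  ],
)

```text
time: 9.3
tool_pos: [0.5276, 0.0342, 0.0351]
ee_rot: [-2.793, 1.569, 2.001]
wrist_force: [-0.0, -1.2, -0.3]
width: 0.0469
```

Emit:
carry_out(
  targets=[
    [0.5, 0, 0, -0.2, 0],
    [0.5, 0, 0, -0.2, 0],
    [0.5, 0, 0, 0, 0],
  ],
)

```text
time: 9.6
tool_pos: [0.5273, 0.0372, 0.035]
ee_rot: [-2.337, 1.57, 2.456]
wrist_force: [0.2, -0.2, 0.5]
width: 0.0472
```

```bash
python3 -c "
from h import *
p=w(-.0066,-.048);go(*p,.035,4.6)"
```

```text
t 9.6 pos [0.5273 0.0372 0.035 ] board [-0.0069 -0.0521] toolx [-0.001  0.001 -1.   ] yaw 4.6 j6 -0.12 F [ 0.2 -0.2  0.5] w 0.047
 turn -0.0 deg, shift cm [ 0.    0.03 -0.41]
```

Emit:
carry_out(
  targets=[
    [0.5, 0, 0, -0.15, 0],
    [0.5, 0, 0, -0.15, 0],
    [0.5, 0, 0, 0, 0],
  ],
)

```text
time: 9.9
tool_pos: [0.5273, 0.0392, 0.0352]
ee_rot: [-0.218, 1.569, -1.708]
wrist_force: [1.4, -3.8, -1.5]
width: 0.047
```

Emit:
carry_out(
  targets=[
    [0.5, 0, 0, -0.15, 0],
    [0.5, 0, 0, -0.1, 0],
    [0.5, 0, 0, 0, 0],
  ],
)

```text
time: 10.2
tool_pos: [0.5273, 0.0392, 0.0356]
ee_rot: [-0.054, 1.565, -1.544]
wrist_force: [0.6, -11.0, -0.4]
width: 0.0469
```

Emit:
carry_out(
  targets=[
    [0.5, 0, 0, -0.1, 0],
    [0.5, 0, 0, 0, 0],
  ],
)

```text
time: 10.4
tool_pos: [0.5274, 0.0392, 0.0358]
ee_rot: [-0.033, 1.563, -1.524]
wrist_force: [0.5, -13.1, 0.9]
width: 0.0471
```

Emit:
carry_out(
  targets=[
    [0.5, 0, 0, 1, 0],
    [0.5, 0, 0, 2, 0],
    [0.5, -3, 0, 0, 0],
    [0.5, -3, 0, 0, 0],
    [0.5, -2, 0, 0, 0],
    [0.5, 0, 0, 0, 8.5],
    [0.5, 0, 0, 0, 8.5],
    [0.5, 0, 0, 0, 8.5],
    [0.5, 0, 0, 0, 8.5],
    [0.5, 0, 0, 0, 8.5],
    [0.5, 0, 0, 0, 8.5],
    [0.5, 0, 0, 0, 8.5],
    [0.5, 0, 0, 0, 8.5],
    [0.5, 0, 0, 0, 8.5],
    [0.5, 0, 0, 0, 8.5],
    [0.5, 0, 0, 0, 5],
    [0.5, 0, 0, 0, 0],
  ],
)

```text
time: 12.1
tool_pos: [0.5294, 0.0144, 0.1154]
ee_rot: [-1.584, 1.568, 1.638]
wrist_force: [0.1, -0.4, 0.6]
width: 0.0473
```

```bash
python3 -c "
from h import *
p=w(-.10,.018);go(*p,.115,94.6)"
```

```text
t 12.1 pos [0.5294 0.0144 0.1154] board [-0.0066 -0.075 ] toolx [-0.     0.002 -1.   ] yaw -85.4 j6 1.41 F [ 0.1 -0.4  0.6] w 0.047
 turn 0.0 deg, shift cm [ 0.07 -9.3   9.34]
```

Emit:
carry_out(
  targets=[
    [0.5, 0, 0, 3.1, 0],
    [0.5, 0, 0, 3.1, 0],
    [0.5, 0, 0, 3.1, 0],
    [0.5, 0, -3.1, 0, 0],
    [0.5, 0, -3.1, 0, 0],
    [0.5, 0, -3.1, 0, 0],
    [0.5, 3, 0, 0, 0],
    [0.5, 3, 0, 0, 0],
    [0.5, 2, 0, 0, 0],
    [0.5, 0, 0, -1, 0],
    [0.5, 0, 0, -1, 0],
    [0.5, 0, 0, -1, 0],
    [0.5, 0, 0, -0.8, 0],
    [0.5, 0, 0, -0.6, 0],
    [0.5, 0, 0, -0.6, 0],
    [0.5, 0, 0, -0.6, 0],
    [0.5, 0, 0, -0.4, 0],
    [0.5, 0, 0, -0.4, 0],
    [0.5, 0, 0, -0.2, 0],
    [0.5, 0, 0, 0, 0],
  ],
)

```text
time: 14.1
tool_pos: [0.4956, 0.104, 0.0354]
ee_rot: [-3.041, 1.57, 0.18]
wrist_force: [-1.3, 0.4, -0.3]
width: 0.0472
```

Emit:
carry_out(
  targets=[
    [0.5, 0, 0, -0.2, 0],
    [0.5, 0, 0, -0.15, 0],
    [0.5, 0, 0, 0, 0],
  ],
)

```text
time: 14.4
tool_pos: [0.4988, 0.1043, 0.0354]
ee_rot: [-2.974, 1.57, 0.248]
wrist_force: [-1.2, -0.3, 0.8]
width: 0.0469
```

Emit:
carry_out(
  targets=[
    [0.5, 0, 0, -0.15, 0],
    [0.5, 0, 0, -0.1, 0],
    [0.5, 0, 0, 0, 0],
  ],
)

```text
time: 14.7
tool_pos: [0.4996, 0.1043, 0.0354]
ee_rot: [0.03, 1.567, -3.032]
wrist_force: [-7.4, -1.3, 3.9]
width: 0.0466
```

```bash
python3 -c "
from h import *
p=w(-.028,.018);go(*p,.035,94.6)"
```

```text
t 14.7 pos [0.4996 0.1043 0.0354] board [-0.0291  0.017 ] toolx [-0.004 -0.    -1.   ] yaw -85.4 j6 1.58 F [-7.4 -1.3  3.9] w 0.047
 turn 0.0 deg, shift cm [ 0.04 -0.1  -0.11]
```

Emit:
carry_out(
  targets=[
    [0.5, 0, 0, -0.1, 0],
    [0.5, 0, 0, 0, 0],
    [0.5, 0, 0, 1, 0],
    [0.5, 0, 0, 2, 0],
    [0.0, -3, 0, 0, 0],
    [0.0, -4, 0, 0, 0],
    [0.0, -4, 0, 0, 0],
    [0.0, -4, 0, 0, 0],
    [0.0, -3, 0, 0, 0],
    [0.0, 0, 0, 0, 0],
  ],
)

```text
time: 15.7
tool_pos: [0.4756, 0.1025, 0.2215]
ee_rot: [-3.116, 1.557, 0.106]
wrist_force: [0.2, 0.4, -0.0]
width: 0.0914
```

```bash
python3 -c "
from h import *
s=snap('wrist','w2.png')
# edge points printed later
np.save('w2.npy',s,allow_pickle=True)
go(.4,.2,.2,94.6)"
```

```text
t 15.8 pos [0.4742 0.1023 0.2183] board [-0.0546  0.0171] toolx [ 0.008  0.001 -1.   ] yaw -85.4 j6 1.59 F [-0.6  0.4 -0.2] w 0.093
 turn -0.0 deg, shift cm [  1.78 -10.33   6.62]
```

View pics/w2.png

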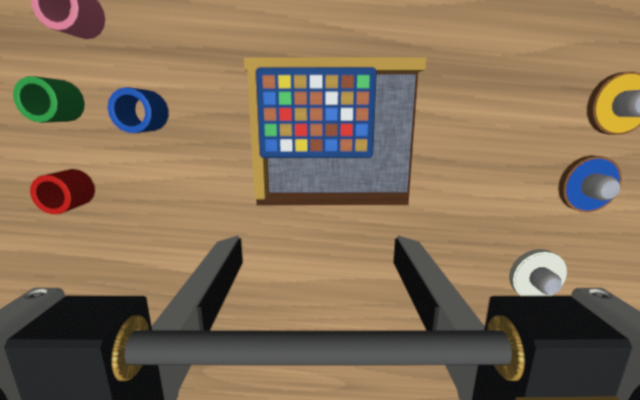

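```bash
python3 -c "
from h import *
s=np.load('w2.npy',allow_pickle=True).item()
I=s['image'];x0,y0,x1,y1=250,60,385,165
m=mask(I,'blue')[y0:y1,x0:x1];m=cv2.morphologyEx(m,cv2.MORPH_CLOSE,np.ones((13,13)))
c=max(cv2.findContours(m,0,1)[0],key=cv2.contourArea).reshape(-1,2)+[x0,y0]
P=onz(s,c,.062)[:,:2].astype(np.float32)
r=cv2.minAreaRect(P);print('clutch',r,'board',tob(r[0]))
q=onz(s,[(245,58),(426,57),(424,70),(256,200),(266,193)],.037)
for a in q: print(np.round(tob(a),4))
print(tob(onz(s,[(408,204)],.0)[0]))
"
```

```text
clutch ((0.5534672737121582, 0.11082436144351959), (0.08695799112319946, 0.11666712164878845), 4.646165370941162) board [0.02508583 0.01917427]
[0.0814 0.0933]
[ 0.0826 -0.0953]
[ 0.0699 -0.0943]
[-0.0717  0.0893]
[-0.0633  0.0773]
[-0.08682566 -0.0988936 ]
```

```bash
cat >> h.py <<'E'
def sleeve(s,col,roi,z=.044):
    """top-rim centre: bore contour (hole) cast on rim plane, plus outer estimates"""
    m=mask(s['image'],col);x0,y0,x1,y1=roi;k=np.zeros_like(m);k[y0:y1,x0:x1]=m[y0:y1,x0:x1]
    c=max(cv2.findContours(k,0,1)[0],key=cv2.contourArea)
    P=onz(s,cv2.convexHull(c).reshape(-1,2),.022)[:,:2].astype(np.float32)
    return P,c
E
python3 -c "
from h import *
s=np.load('w2.npy',allow_pickle=True).item()
for c,roi in [('blue',(100,75,175,140)),('green',(5,65,90,130)),('red',(20,160,100,220))]:
    P,ct=sleeve(s,c,roi); cam=s['pose'][:2,3]
    # far/near extents along and across view direction: across extent = diameter 48
    cc=P.mean(0); u=cc-cam;u/=np.linalg.norm(u);v=np.array([-u[1],u[0]])
    hull=cv2.convexHull(ct).reshape(-1,2)
    B=onz(s,hull,0)[:,:2]@u; T=onz(s,hull,.044)[:,:2]
    # nearest pt = bottom near edge (z0) ; farthest = top far edge (z.044)
    near=B.min()+.024; far=(T@u).max()-.024; lat=onz(s,hull,.022)[:,:2]@v
    print(c,'near',np.round(near*u+(lat.max()+lat.min())/2*v,4),'far',np.round(far*u+(lat.max()+lat.min())/2*v,4),'width',lat.max()-lat.min())
p=[.5432,.3165,.2];go(*p,-85.4)
"
```

```text
blue near [0.5416 0.3139] far [0.5418 0.3085] width 0.047138999929898895
green near [0.545 0.414] far [0.5452 0.4087] width 0.04768099033585749
red near [0.439 0.412] far [0.4408 0.407 ] width 0.048989840725912726
t 15.8 pos [0.4742 0.1023 0.2183] board [-0.0546  0.0171] toolx [ 0.008  0.001 -1.   ] yaw -85.4 j6 1.59 F [-0.6  0.4 -0.2] w 0.093
 turn -0.0 deg, shift cm [  1.91 -20.79  -8.58]
```

Emit:
carry_out(
  targets=[
    [0, 0, -2.05, -0.85, 0],
    [0, 0, -2.05, -0.85, 0],
    [0, 0, -2.05, -0.85, 0],
    [0, 0, -2.05, -0.85, 0],
    [0, 0, -2.05, -0.85, 0],
    [0, 0, -2.05, -0.85, 0],
    [0, 0, -2.05, -0.85, 0],
    [0, 0, -2.05, -0.85, 0],
    [0, 0, -2.05, -0.85, 0],
    [0, 0, -2.05, -0.85, 0],
    [0, 0, 0, 0, 0],
  ],
)

```text
time: 16.85
tool_pos: [0.5401, 0.3151, 0.212]
ee_rot: [0.132, 1.567, -2.927]
wrist_force: [0.5, -0.7, -0.7]
width: 0.0941
```

```bash
python3 -c "
from h import *
go(.5425,.314,.014,-85.4)"
```

```text
t 16.9 pos [0.5401 0.3151 0.212 ] board [0.0281 0.2239] toolx [-0.003 -0.001 -1.   ] yaw -85.3 j6 1.93 F [ 0.5 -0.7 -0.7] w 0.094
 turn 0.1 deg, shift cm [19.8   0.12 -0.3 ]
```

Emit:
carry_out(
  targets=[
    [0, 4, 0, -0.3, 0],
    [0, 4, 0.1, 0, 0],
    [0, 4, 0, 0, 0],
    [0, 4, 0, 0, 0],
    [0, 2.8, 0, 0, 0],
    [0, 1, 0, 0, 0],
    [0.6, 0, 0, 0, 0],
    [0.6, 0, 0, 0, 0],
    [0.6, 0, 0, 0, 0],
    [0.6, 0, 0, 0, 0],
    [0.6, 0, 0, 0, 0],
    [0.6, 0, 0, 0, 0],
    [0.6, 0, 0, 0, 0],
    [0.6, 0, 0, 0, 0],
  ],
)

```text
time: 18.25
tool_pos: [0.5439, 0.3126, 0.0182]
ee_rot: [-2.968, 1.57, 0.254]
wrist_force: [-1.4, -0.8, 2.2]
width: 0.0468
```

Emit:
carry_out(
  targets=[
    [0, 0, 0, 0, 0],
    [0, 0, 0, 0, 0],
    [0, 0, 0, 0, 0],
    [0, 0, 0, 0, -8.5],
    [0, 0, 0, 0, -8.5],
    [0, 0, 0, 0, -8.5],
    [0, 0, 0, 0, -8.5],
    [0, 0, 0, 0, -8.5],
    [0, 0, 0, 0, -8.5],
    [0, 0, 0, 0, -8.5],
    [0, 0, 0, 0, -8.5],
    [0, 0, 0, 0, -8.5],
    [0, 0, 0, 0, -8.5],
    [0, 0, 0, 0, -5],
    [0.6, 0, 0, 0, 0],
    [0.6, 0, 0, 0, 0],
    [0.6, 0, 0, 0, 0],
    [0.6, 0, 0, 0, 0],
    [0.6, 0, 0, 0, 0],
    [0.6, 0, 0, 0, 0],
  ],
)

```text
time: 20.25
tool_pos: [0.5435, 0.3125, 0.0175]
ee_rot: [-2.022, 1.571, 2.771]
wrist_force: [0.1, 0.0, 0.9]
width: 0.0493
```

Emit:
carry_out(
  targets=[
    [0.6, 0, 0, 0, 0],
    [0.6, 0, 0, 0, 0],
    [0.6, -1, 0, 0, 0],
    [0.6, -3, 0, 0, 0],
    [0.6, -4, 0, 0, 0],
    [0.6, -4, 0, 0, 0],
    [0.6, -4, 0, 0, 0],
    [0.6, -2, 0, 0, 0],
    [0.6, 0, 0, 0, 0],
  ],
)

```text
time: 21.15
tool_pos: [0.5455, 0.3135, 0.2034]
ee_rot: [1.93, 1.561, 0.44]
wrist_force: [0.3, 0.2, -0.6]
width: 0.0484
```

```bash
python3 -c "
from h import *
snap('wrist','w3.png')
go(.497,-.2368,.194,4.6)"
```

```text
t 21.2 pos [0.5444 0.313  0.2   ] board [0.0323 0.2214] toolx [ 0.004  0.002 -1.   ] yaw 4.6 j6 0.35 F [-0.2 -0.  -1.6] w 0.048
 turn 0.0 deg, shift cm [ 0.47 -9.14 54.42]
```

View pics/w3.png

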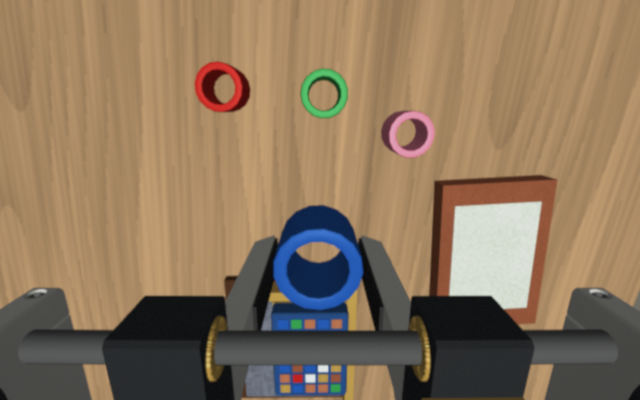

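Emit:
carry_out(
  targets=[
    [0.6, 0, -0.3, 3.4, 0],
    [0.6, 0, -0.3, 3.4, 0],
    [0.6, 0, -0.3, 3.4, 0],
    [0.6, 0, -0.3, 3.4, 0],
    [0.6, 0, -0.3, 3.4, 0],
    [0.6, 0, -0.3, 3.4, 0],
    [0.6, 0, -0.3, 3.4, 0],
    [0.6, 0, -0.3, 3.4, 0],
    [0.6, 0, -0.3, 3.4, 0],
    [0.6, 0, -0.3, 3.4, 0],
    [0.6, 0, -0.3, 3.4, 0],
    [0.6, 0, -0.3, 3.4, 0],
    [0.6, 0, -0.3, 3.4, 0],
    [0.6, 0, -0.3, 3.4, 0],
    [0.6, 0, -0.3, 3.4, 0],
    [0.6, 0, -0.3, 3.4, 0],
    [0.6, 0, -0.3, 3.4, 0],
    [0.6, 0, -0.3, 3.4, 0],
    [0.6, 0, -0.3, 3, 0],
    [0.6, 0, 0, 2, 0],
  ],
)

```text
time: 23.2
tool_pos: [0.5382, -0.3535, 0.1938]
ee_rot: [-2.217, 1.565, 2.573]
wrist_force: [1.1, 0.3, -1.2]
width: 0.0477
```

Emit:
carry_out(
  targets=[
    [0.6, 0, 0, 1, 0],
    [0.6, 0, 0, 0, 0],
    [0.6, 0, 0, 0, 0],
  ],
)

```text
time: 23.5
tool_pos: [0.5405, -0.3608, 0.1963]
ee_rot: [-2.573, 1.568, 2.22]
wrist_force: [0.6, 0.8, -0.6]
width: 0.0484
```

```bash
python3 -c "
from h import *
s=snap('wrist','w4.png');np.save('w4.npy',s,allow_pickle=True)
for n,z in (('blue',.01),('yellow',.01)):
  for a in (.4970,-.2368),(.5065,-.354),(.594,-.3493):
    pass
print(np.round(proj(s,[[.497,-.2368,.01],[.497,-.2368,.036],[.5065,-.354,.01],[.594,-.3493,.01]]),1))
go(.497,-.2368,.2,4.6)"
```

```text
[[286.2  64. ]
 [283.6  60.4]
 [288.8 174.6]
 [365.2 176.7]]
t 23.6 pos [ 0.5407 -0.3606  0.1968] board [-0.0255 -0.4497] toolx [-0.001  0.001 -1.   ] yaw 4.7 j6 -0.76 F [ 0.3  0.8 -0.9] w 0.048
 turn 0.1 deg, shift cm [ -0.3   -3.36 -12.69]
```

View pics/w4.png

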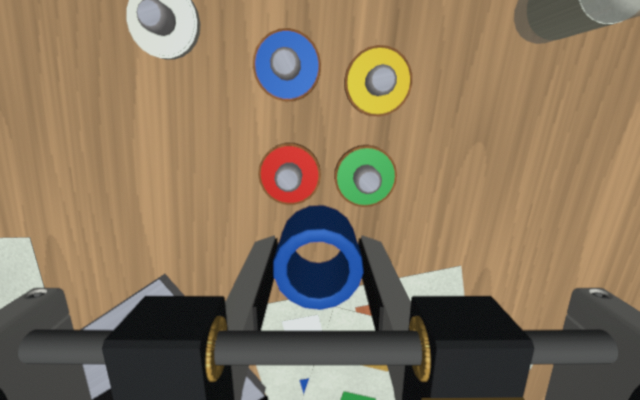

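```bash
python3 -c "
from h import *
s=np.load('w4.npy',allow_pickle=True).item()
for c,roi in [('blue',(240,20,330,110)),('red',(250,135,326,204)),('green',(330,140,405,212)),('yellow',(335,40,420,120))]:
    b=max(blobs(s['image'],c,roi),key=cv2.contourArea)
    P=onz(s,cv2.convexHull(b).reshape(-1,2),.010)[:,:2]
    A=np.c_[2*P,np.ones(len(P))];x=np.linalg.lstsq(A,(P**2).sum(1),rcond=None)[0]
    print(c,np.round(x[:2],4),'r %.1f mm'%(1e3*np.sqrt(x[2]+x[0]**2+x[1]**2)))
    # spigot top: grey low-saturation blob near centre, cast at .036
    h=cv2.cvtColor(s['image'],cv2.COLOR_RGB2HSV); x0,y0,x1,y1=cv2.boundingRect(b)[:2]+(0,0)
    x0,y0,w_,h_=cv2.boundingRect(b)
    k=np.zeros(h.shape[:2],np.uint8);f=np.zeros_like(k);cv2.fillPoly(f,[cv2.convexHull(b)],1)
    k=((h[...,1]<90)&(f>0)).astype(np.uint8)
    g=max(cv2.findContours(k,0,1)[0],key=cv2.contourArea)
    Q=onz(s,g.reshape(-1,2),.033)[:,:2].astype(np.float32);cc,r=cv2.minEnclosingCircle(Q);print('   spigot',np.round(cc,4),round(r*1e3,1))
"
```

```text
blue [ 0.4973 -0.2378] r 32.3 mm
   spigot [ 0.4981 -0.2391] 15.2
red [ 0.5068 -0.3541] r 32.8 mm
   spigot [ 0.5073 -0.3517] 15.7
green [ 0.5944 -0.3495] r 31.5 mm
   spigot [ 0.592  -0.3475] 16.4
yellow [ 0.5952 -0.2459] r 33.8 mm
   spigot [ 0.5936 -0.2466] 15.4
```

Emit:
carry_out(
  targets=[
    [0.6, 0, -0.85, -3.15, 0],
    [0.6, 0, -0.85, -3.15, 0],
    [0.6, 0, -0.85, -3.15, 0],
    [0.6, 0, -0.8, -3.15, 0],
    [0.6, 3, 0, 0, 0],
    [0.6, 3, 0, 0, 0],
    [0.6, 3, 0, 0, 0],
    [0.6, 2.5, 0, 0, 0],
    [0.6, 0, 0, 0, 0],
    [0.6, 0, 0, 0, 0],
  ],
)

```text
time: 24.55
tool_pos: [0.4972, -0.2381, 0.083]
ee_rot: [2.848, 1.571, 1.359]
wrist_force: [-0.4, 0.1, 0.0]
width: 0.048
```

```bash
python3 -c "
from h import *
go(.4972,-.2375,.048,4.6)"
```

```text
t 24.6 pos [ 0.4972 -0.2381  0.083 ] board [-0.0589 -0.3241] toolx [ 0.  0. -1.] yaw 4.7 j6 -0.63 F [-0.4  0.1  0. ] w 0.048
 turn 0.1 deg, shift cm [ 3.5   0.   -0.06]
```

Emit:
carry_out(
  targets=[
    [0.6, 1.5, 0, 0, 0],
    [0.6, 1, 0, 0, 0],
    [0.6, 0.4, 0, 0, 0],
    [0.6, 0.4, 0, 0, 0],
    [0.6, 0.4, 0, 0, 0],
    [0.6, 0, 0, 0, 0],
  ],
)

```text
time: 25.15
tool_pos: [0.4969, -0.2388, 0.0449]
ee_rot: [-2.319, 1.57, 2.474]
wrist_force: [-0.3, 1.3, -0.8]
width: 0.0482
```

```bash
python3 -c "
from h import *
go(.4972,-.2375,.0275,4.6)
s=snap('side');p=proj(s,[[.4972,-.2375,.02]])[0].astype(int);print(p)
cv2.imwrite('pics/s3.png',cv2.cvtColor(cv2.resize(s['image'][p[1]-50:p[1]+35,p[0]-50:p[0]+50],None,fx=6,fy=6,interpolation=2),cv2.COLOR_RGB2BGR))"
```

```text
t 25.1 pos [ 0.4969 -0.2388  0.0449] board [-0.0594 -0.3248] toolx [-0.001  0.001 -1.   ] yaw 4.6 j6 -0.63 F [-0.3  1.3 -0.8] w 0.048
 turn -0.0 deg, shift cm [ 1.74  0.04 -0.13]
[354 152]
```

Emit:
carry_out(
  targets=[
    [0.6, 0.4, 0, -0.05, 0],
    [0.6, 0.4, 0, -0.05, 0],
    [0.6, 0.4, 0, 0, 0],
    [0.6, 0.3, 0, 0, 0],
    [0.6, 0.2, 0, 0, 0],
    [0.6, 0.1, 0, 0, 0],
    [0.6, 0, 0, 0, 0],
  ],
)

```text
time: 25.9
tool_pos: [0.4972, -0.238, 0.0275]
ee_rot: [1.106, 1.57, -0.385]
wrist_force: [-1.3, 0.3, -0.9]
width: 0.0482
```

```bash
python3 -c "
from h import *
go(.4972,-.2375,.0275,4.6)"
```

```text
t 25.9 pos [ 0.4972 -0.238   0.0275] board [-0.059  -0.3241] toolx [ 0. -0. -1.] yaw 4.6 j6 -0.63 F [-1.3  0.3 -0.9] w 0.048
 turn 0.0 deg, shift cm [ 0.    0.01 -0.05]
```

Emit:
carry_out(
  targets=[
    [0, 0, 0, 0, 0],
    [0, 0, 0, 0, 0],
    [0, 0, 0, 0, 0],
    [0, 0, 0, 0, 0],
    [0, 0, 0, 0, 0],
    [0, -2, 0, 0, 0],
    [0, -4, 0, 0, 0],
    [0, -4, 0, 0, 0],
    [0, -4, 0, 0, 0],
    [0, -3.5, 0, 0, 0],
    [0, 0, 0, 0, 0],
  ],
)

```text
time: 27.0
tool_pos: [0.4997, -0.2395, 0.2096]
ee_rot: [0.952, 1.558, -0.538]
wrist_force: [0.3, 0.9, 0.1]
width: 0.0938
```

```bash
python3 -c "
from h import *
snap('top','top2.png');s=snap('wrist','w5.png')
go(.4405,.35,.2,4.6)
I=cv2.imread('pics/top2.png')[150:290,140:480];J=cv2.resize(I,None,fx=2,fy=2);W=cv2.imread('pics/w5.png')
J=cv2.resize(J,(640,264));cv2.imwrite('pics/cmp.png',np.vstack([J,W[60:380]]))"
```

```text
t 27.1 pos [ 0.4974 -0.2382  0.2033] board [-0.0587 -0.3242] toolx [ 0.002 -0.001 -1.   ] yaw 4.6 j6 -0.63 F [0.1 0.1 0.1] w 0.094
 turn -0.0 deg, shift cm [  0.26  -0.96 -59.09]
```

View pics/cmp.png

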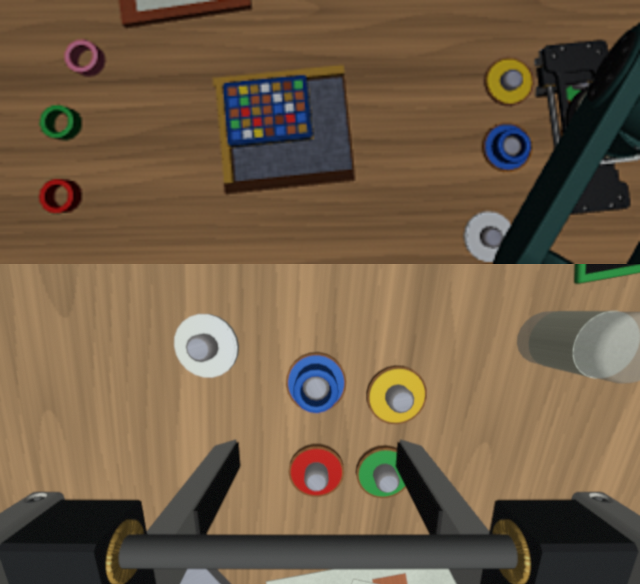

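Emit:
carry_out(
  targets=[
    [0, 0, 0, -2, 0],
    [0, 0, -0.05, -3.3, 0],
    [0, 0, -0.05, -3.3, 0],
    [0, 0, -0.05, -3.3, 0],
    [0, 0, -0.05, -3.3, 0],
    [0, 0, -0.05, -3.3, 0],
    [0, 0, -0.05, -3.3, 0],
    [0, 0, -0.05, -3.3, 0],
    [0, 0, -0.05, -3.3, 0],
    [0, 0, -0.05, -3.3, 0],
    [0, 0, -0.05, -3.3, 0],
    [0, 0, -0.05, -3.3, 0],
    [0, 0, -0.05, -3.3, 0],
    [0, 0, -0.05, -3.3, 0],
    [0, 0, -0.05, -3.3, 0],
    [0, 0, -0.05, -3.3, 0],
    [0, 0, -0.05, -3.3, 0],
    [0, 0, -0.05, -3.3, 0],
    [0, 0, 0, -2, 0],
    [0, 0, 0, 0, 0],
  ],
)

```text
time: 29.1
tool_pos: [0.4387, 0.3619, 0.1992]
ee_rot: [-1.186, 1.565, -2.674]
wrist_force: [0.4, -0.3, 0.8]
width: 0.0936
```

Emit:
carry_out(
  targets=[
    [0, 0, 0, 0, 0],
    [0, 0, 0, 0, 0],
  ],
)

```text
time: 29.3
tool_pos: [0.4403, 0.3592, 0.2014]
ee_rot: [-0.829, 1.569, -2.321]
wrist_force: [0.0, 0.1, -0.0]
width: 0.0938
```

```bash
cat >> h.py <<'E'
def slv(s,c,guess):
    u,v=proj(s,[[*guess,.03]])[0].astype(int)
    x0,y0=max(u-70,0),max(v-70,0)
    b=max(blobs(s['image'],c,(x0,y0,min(u+70,640),min(v+70,400))),key=cv2.contourArea)
    hull=cv2.convexHull(b).reshape(-1,2); cam=s['pose'][:2,3]
    B=onz(s,hull,0)[:,:2];T=onz(s,hull,.044)[:,:2]
    u=T.mean(0)-cam;u/=np.linalg.norm(u);n=np.array([-u[1],u[0]])
    M=onz(s,hull,.03)[:,:2]@n; far=(T@u).max()-.024; near=(B@u).min()+.024
    L=(M.max()+M.min())/2
    print(c,'near-side est',np.round(near*u+L*n,4),'far-side est',np.round(far*u+L*n,4),'width %.4f'%(M.max()-M.min()))
E
python3 -c "
from h import *
s=snap('wrist','w6.png')
slv(s,'red',(.4405,.413));slv(s,'green',(.546,.415))
go(.44,.413,.2,4.6)"
```

```text
red near-side est [0.4408 0.4074] far-side est [0.4401 0.4095] width 0.0481
green near-side est [0.5482 0.4101] far-side est [0.5434 0.4113] width 0.0463
t 29.4 pos [0.4405 0.3592 0.2019] board [-0.0676  0.2758] toolx [-0.001 -0.001 -1.   ] yaw 4.5 j6 0.51 F [ 0.4 -0.1 -0.6] w 0.094
 turn -0.1 deg, shift cm [ 0.18  0.39 -5.37]
```

Emit:
carry_out(
  targets=[
    [0, 0, 0.2, -2.5, 0],
    [0, 0, 0.2, -2.5, 0],
    [0, 4, 0, 0, 0],
    [0, 4, 0, 0, 0],
    [0, 4, 0, 0, 0],
    [0, 4, 0, 0, 0],
    [0, 1.8, 0, 0, 0],
    [0, 0.6, 0, 0, 0],
    [0.6, 0, 0, 0, 0],
    [0.6, 0, 0, 0, 0],
    [0.6, 0, 0, 0, 0],
    [0.6, 0, 0, 0, 0],
    [0.6, 0, 0, 0, 0],
    [0.6, 0, 0, 0, 0],
    [0.6, 0, 0, 0, 0],
    [0.6, 0, 0, 0, 0],
  ],
)

```text
time: 30.95
tool_pos: [0.4406, 0.4108, 0.019]
ee_rot: [2.246, 1.57, 0.756]
wrist_force: [-0.1, 0.4, 1.3]
width: 0.0476
```

Emit:
carry_out(
  targets=[
    [0, 0, 0, 0, 0],
    [0, 0, 0, 0, 0],
    [0, 0, 0, 0, 0],
    [0, 0, 0, 0, 8.5],
    [0, 0, 0, 0, 8.5],
    [0, 0, 0, 0, 8.5],
    [0, 0, 0, 0, 8.5],
    [0, 0, 0, 0, 8.5],
    [0, 0, 0, 0, 8.5],
    [0, 0, 0, 0, 8.5],
    [0, 0, 0, 0, 8.5],
    [0, 0, 0, 0, 8.5],
    [0, 0, 0, 0, 8.5],
    [0, 0, 0, 0, 5],
    [0.6, 0, 0, 0, 0],
    [0.6, 0, 0, 0, 0],
    [0.6, 0, 0, 0, 0],
    [0.6, 0, 0, 0, 0],
    [0.6, 0, 0, 0, 0],
    [0.6, 0, 0, 0, 0],
  ],
)

```text
time: 32.95
tool_pos: [0.4404, 0.4105, 0.0185]
ee_rot: [2.248, 1.571, -0.813]
wrist_force: [0.7, -0.3, -0.4]
width: 0.0494
```

Emit:
carry_out(
  targets=[
    [0.6, 0, 0, 0, 0],
    [0.6, 0, 0, 0, 0],
  ],
)

```text
time: 33.15
tool_pos: [0.4404, 0.4105, 0.0185]
ee_rot: [2.242, 1.571, -0.819]
wrist_force: [0.1, -0.6, 0.1]
width: 0.047
```

Emit:
carry_out(
  targets=[
    [0.6, -1, 0, 0, 0],
    [0.6, -3, 0, 0, 0],
    [0.6, -4, 0, 0, 0],
    [0.6, -4, 0, 0, 0],
    [0.6, -3, 0, 0, 0],
    [0.6, -3, 0, 0, 0],
    [0.6, 0, 0, 0, 0],
    [0.6, 0, 0, 0, 0],
  ],
)

```text
time: 33.95
tool_pos: [0.4404, 0.4107, 0.1988]
ee_rot: [-2.479, 1.569, 0.743]
wrist_force: [-0.1, -0.8, -1.1]
width: 0.047
```

```bash
python3 -c "
from h import *
go(.5067,-.354,.2,4.6)
go(.5067,-.354,.2,-85.4)"
```

```text
t 34.0 pos [0.4404 0.4107 0.1988] board [-0.0635  0.3271] toolx [ 0.001  0.001 -1.   ] yaw -85.4 j6 2.15 F [-0.1 -0.8 -1.1] w 0.047
 turn -90.0 deg, shift cm [-0.18  0.47 76.75]
t 34.0 pos [0.4404 0.4107 0.1988] board [-0.0635  0.3271] toolx [ 0.001  0.001 -1.   ] yaw -85.4 j6 2.15 F [-0.1 -0.8 -1.1] w 0.047
 turn 0.0 deg, shift cm [-0.18 76.75 -0.47]
```

Emit:
carry_out(
  targets=[
    [0.6, 0, 2, 0, 0],
    [0.6, 0, 3.6, 0, 0],
    [0.6, 0, 3.6, 0, 0],
    [0.6, 0, 3.6, 0, 0],
    [0.6, 0, 3.6, 0, 0],
    [0.6, 0, 3.6, 0, 0],
    [0.6, 0, 3.6, 0, 0],
    [0.6, 0, 3.6, 0, 0],
    [0.6, 0, 3.6, 0, 0],
    [0.6, 0, 3.6, 0, 0],
    [0.6, 0, 3.6, 0, 0],
    [0.6, 0, 3.6, 0, 0],
    [0.6, 0, 3.6, 0, 0],
    [0.6, 0, 3.6, 0, 0],
    [0.6, 0, 3.6, 0, 0],
    [0.6, 0, 3.6, 0, 0],
    [0.6, 0, 3.6, 0, 0],
    [0.6, 0, 3.6, 0, 0],
    [0.6, 0, 3.6, 0, 0],
    [0.6, 0, 3.6, 0, 0],
  ],
)

```text
time: 35.95
tool_pos: [0.4956, -0.2918, 0.1949]
ee_rot: [-0.762, 1.565, 2.459]
wrist_force: [0.7, 0.6, -0.8]
width: 0.0469
```

Emit:
carry_out(
  targets=[
    [0.6, 0, 3.3, 0, 0],
    [0.6, 0, 3.0, 0, 0],
    [0.6, 0, 2.5, 0, 0],
    [0.6, 0, 1, 0, 0],
    [0.6, 0, 0, 0, 0],
    [0.6, 0, 0, 0, 0],
    [0.6, 0, 0, 0, 0],
  ],
)

```text
time: 36.65
tool_pos: [0.5048, -0.3874, 0.1983]
ee_rot: [-1.313, 1.57, 1.91]
wrist_force: [-0.1, -0.4, -1.5]
width: 0.0466
```

```bash
python3 -c "
from h import *
go(.5067,-.354,.085,-85.4)"
```

```text
t 36.6 pos [ 0.5048 -0.3874  0.1983] board [-0.0634 -0.4735] toolx [-0.     0.001 -1.   ] yaw -85.3 j6 0.75 F [-0.1 -0.4 -1.5] w 0.047
 turn 0.1 deg, shift cm [11.33 -3.3  -0.46]
```

Emit:
carry_out(
  targets=[
    [0.6, 0, -1.6, -0.23, 0],
    [0.6, 0, -1.7, -0.23, 0],
    [0.6, 3, 0, 0, 0],
    [0.6, 3, 0, 0, 0],
    [0.6, 3, 0, 0, 0],
    [0.6, 2.3, 0, 0, 0],
    [0.6, 0, 0, 0, 0],
    [0.6, 0, 0, 0, 0],
    [0.6, 0, 0, 0, 0],
  ],
)

```text
time: 37.55
tool_pos: [0.5079, -0.3557, 0.088]
ee_rot: [2.412, 1.567, -0.648]
wrist_force: [0.1, -0.4, -0.2]
width: 0.0466
```

```bash
python3 -c "
from h import *
go(.5067,-.354,.047,-85.4)"
```

```text
t 37.5 pos [ 0.5079 -0.3557  0.088 ] board [-0.0578 -0.4422] toolx [ 0.003 -0.002 -1.   ] yaw -85.4 j6 0.79 F [ 0.1 -0.4 -0.2] w 0.047
 turn 0.0 deg, shift cm [ 4.1  -0.19  0.12]
```

Emit:
carry_out(
  targets=[
    [0.6, 1.5, -0.1, 0.1, 0],
    [0.6, 1, 0, 0, 0],
    [0.6, 0.5, 0, 0, 0],
    [0.6, 0.4, 0, 0, 0],
    [0.6, 0.4, 0, 0, 0],
    [0.6, 0.2, 0, 0, 0],
    [0.6, 0, 0, 0, 0],
  ],
)

```text
time: 38.25
tool_pos: [0.5058, -0.3546, 0.0452]
ee_rot: [-2.462, 1.57, 0.76]
wrist_force: [0.9, -0.3, -0.6]
width: 0.0468
```

```bash
python3 -c "
from h import *
go(.5067,-.354,.0285,-85.4)"
```

```text
t 38.2 pos [ 0.5058 -0.3546  0.0452] board [-0.0598 -0.4409] toolx [ 0.  0. -1.] yaw -85.4 j6 0.79 F [ 0.9 -0.3 -0.6] w 0.047
 turn 0.0 deg, shift cm [ 1.67 -0.05 -0.09]
```

Emit:
carry_out(
  targets=[
    [0.6, 0.4, -0.05, -0.05, 0],
    [0.6, 0.4, 0, 0, 0],
    [0.6, 0.4, 0, 0, 0],
    [0.6, 0.3, 0, 0, 0],
    [0.6, 0.2, 0, 0, 0],
    [0.6, 0, 0, 0, 0],
    [0.6, 0, 0, 0, 0],
  ],
)

```text
time: 38.95
tool_pos: [0.506, -0.3542, 0.0285]
ee_rot: [-2.473, 1.571, 0.749]
wrist_force: [-0.5, 0.2, 0.6]
width: 0.0467
```

```bash
python3 -c "
from h import *
go(.5067,-.354,.0285,-85.4)"
```

```text
t 39.0 pos [ 0.506  -0.3542  0.0285] board [-0.0595 -0.4405] toolx [ 0.  0. -1.] yaw -85.4 j6 0.79 F [-0.5  0.2  0.6] w 0.047
 turn -0.0 deg, shift cm [ 0.   -0.01 -0.07]
```

Release, lift and head for green, checking its position from the top camera on the way.

Emit:
carry_out(
  targets=[
    [0, 0, 0, 0, 0],
    [0, 0, 0, 0, 0],
    [0, 0, 0, 0, 0],
    [0, 0, 0, 0, 0],
    [0, 0, 0, 0, 0],
    [0, -2, 0, 0, 0],
    [0, -4, 0, 0, 0],
    [0, -4, 0, 0, 0],
    [0, -4, 0, 0, 0],
    [0, -3.2, 0, 0, 0],
    [0, 0, 0, 0, 0],
    [0, 0, 0, 0, 0],
  ],
)

```text
time: 40.15
tool_pos: [0.5062, -0.3543, 0.201]
ee_rot: [2.381, 1.569, -0.68]
wrist_force: [0.9, -0.4, -1.4]
width: 0.0938
```

```bash
python3 -c "
from h import *
s=snap('top')
for b in blobs(s['image'],'green',(120,140,250,300)): print(cv2.minEnclosingCircle(onz(s,cv2.convexHull(b).reshape(-1,2),.022)[:,:2].astype(np.float32)))
go(.48,.41,.2,-85.4)"
```

```text
((0.5466704964637756, 0.4188612699508667), 0.02417595311999321)
t 40.2 pos [ 0.5056 -0.3538  0.1991] board [-0.0599 -0.4401] toolx [-0.001  0.001 -1.   ] yaw -85.4 j6 0.79 F [ 0.8 -0.5 -0.2] w 0.094
 turn 0.0 deg, shift cm [ 1.000e-02 -7.634e+01 -3.570e+00]
```

Emit:
carry_out(
  targets=[
    [0, 0, -2, -0.3, 0],
    [0, 0, -3.5, -0.48, 0],
    [0, 0, -3.5, -0.48, 0],
    [0, 0, -3.5, -0.48, 0],
    [0, 0, -3.5, -0.48, 0],
    [0, 0, -3.5, -0.48, 0],
    [0, 0, -3.5, -0.48, 0],
    [0, 0, -3.5, -0.48, 0],
    [0, 0, -3.5, -0.48, 0],
    [0, 0, -3.5, -0.48, 0],
    [0, 0, -3.5, -0.48, 0],
    [0, 0, -3.5, -0.48, 0],
    [0, 0, -3.5, -0.48, 0],
    [0, 0, -3.5, -0.48, 0],
    [0, 0, -3.5, -0.48, 0],
    [0, 0, -3.5, -0.48, 0],
    [0, 0, -3.5, -0.48, 0],
    [0, 0, -3.5, -0.48, 0],
    [0, 0, -3.5, -0.48, 0],
    [0, 0, -3.5, -0.48, 0],
  ],
)

```text
time: 42.2
tool_pos: [0.5427, 0.3382, 0.1981]
ee_rot: [0.253, 1.566, -2.808]
wrist_force: [-0.0, -0.1, 0.5]
width: 0.0941
```

Emit:
carry_out(
  targets=[
    [0, 0, -3.3, -0.48, 0],
    [0, 0, -2.5, -0.4, 0],
    [0, 0, -1.5, -0.3, 0],
    [0, 0, 0, 0, 0],
    [0, 0, 0, 0, 0],
    [0, 0, 0, 0, 0],
  ],
)

```text
time: 42.8
tool_pos: [0.5503, 0.4091, 0.1999]
ee_rot: [0.581, 1.569, -2.481]
wrist_force: [-0.6, -0.6, -0.1]
width: 0.0939
```

```bash
python3 -c "
from h import *
go(.5465,.413,.0185,-85.4)"
```

```text
t 42.8 pos [0.5503 0.4091 0.1999] board [0.0458 0.3167] toolx [-0.001 -0.001 -1.   ] yaw -85.4 j6 2.05 F [-0.6 -0.6 -0.1] w 0.094
 turn -0.0 deg, shift cm [18.14 -0.44  0.32]
```

Emit:
carry_out(
  targets=[
    [0, 2, -0.4, 0.3, 0],
    [0, 4, 0, 0, 0],
    [0, 4, 0, 0, 0],
    [0, 4, 0, 0, 0],
    [0, 3.2, 0, 0, 0],
    [0, 0.9, 0, 0, 0],
    [0.6, 0, 0, 0, 0],
    [0.6, 0, 0, 0, 0],
    [0.6, 0, 0, 0, 0],
    [0.6, 0, 0, 0, 0],
    [0.6, 0, 0, 0, 0],
    [0.6, 0, 0, 0, 0],
    [0.6, 0, 0, 0, 0],
    [0.6, 0, 0, 0, 0],
  ],
)

```text
time: 44.2
tool_pos: [0.5479, 0.4138, 0.0203]
ee_rot: [-2.862, 1.57, 0.36]
wrist_force: [-0.4, -1.2, 2.6]
width: 0.0475
```

Emit:
carry_out(
  targets=[
    [0, 0, 0, 0, 0],
    [0, 0, 0, 0, 0],
    [0, 0, 0, 0, 0],
    [0, 0, 0, 0, -8.5],
    [0, 0, 0, 0, -8.5],
    [0, 0, 0, 0, -8.5],
    [0, 0, 0, 0, -8.5],
    [0, 0, 0, 0, -8.5],
    [0, 0, 0, 0, -8.5],
    [0, 0, 0, 0, -8.5],
    [0, 0, 0, 0, -8.5],
    [0, 0, 0, 0, -8.5],
    [0, 0, 0, 0, -8.5],
    [0, 0, 0, 0, -5],
    [0.6, 0, 0, 0, 0],
    [0.6, 0, 0, 0, 0],
    [0.6, 0, 0, 0, 0],
    [0.6, 0, 0, 0, 0],
    [0.6, 0, 0, 0, 0],
    [0.6, 0, 0, 0, 0],
  ],
)

```text
time: 46.2
tool_pos: [0.5475, 0.4137, 0.0195]
ee_rot: [-2.064, 1.571, 2.729]
wrist_force: [-0.9, -0.4, 1.9]
width: 0.0493
```

Emit:
carry_out(
  targets=[
    [0.6, 0, 0, 0, 0],
    [0.6, 0, 0, 0, 0],
  ],
)

```text
time: 46.4
tool_pos: [0.5475, 0.4137, 0.0195]
ee_rot: [-2.561, 1.571, 2.231]
wrist_force: [0.1, 0.1, 0.8]
width: 0.0475
```

Emit:
carry_out(
  targets=[
    [0.6, -1, 0, 0, 0],
    [0.6, -3, 0, 0, 0],
    [0.6, -4, 0, 0, 0],
    [0.6, -4, 0, 0, 0],
    [0.6, -3, 0, 0, 0],
    [0.6, -3, 0, 0, 0],
    [0.6, 0, 0, 0, 0],
    [0.6, 0, 0, 0, 0],
  ],
)

```text
time: 47.2
tool_pos: [0.5478, 0.4138, 0.2]
ee_rot: [2.056, 1.569, 0.565]
wrist_force: [0.1, -0.2, -2.1]
width: 0.048
```

```bash
python3 -c "
from h import *
go(.5942,-.3494,.2,4.6)
s=snap('top')
for n in ('phone','bottle'): pass
h=cv2.cvtColor(s['image'],cv2.COLOR_RGB2HSV)
print('bottle base?',onz(s,[(383,138)],0), 'cap',onz(s,[(391,117)],.19))"
```

```text
t 47.2 pos [0.5478 0.4138 0.2   ] board [0.0437 0.3216] toolx [ 0.001  0.001 -1.   ] yaw 4.6 j6 0.48 F [ 0.1 -0.2 -2.1] w 0.048
 turn -0.0 deg, shift cm [-6.000e-02 -1.490e+00  7.645e+01]
bottle base? [[ 0.75668275 -0.17733284  0.        ]] cap [[ 0.75519391 -0.16262007  0.19      ]]
```

Emit:
carry_out(
  targets=[
    [0.6, 0, 0, 2, 0],
    [0.6, 0, -0.07, 3.5, 0],
    [0.6, 0, -0.07, 3.5, 0],
    [0.6, 0, -0.07, 3.5, 0],
    [0.6, 0, -0.07, 3.5, 0],
    [0.6, 0, -0.07, 3.5, 0],
    [0.6, 0, -0.07, 3.5, 0],
    [0.6, 0, -0.07, 3.5, 0],
    [0.6, 0, -0.07, 3.5, 0],
    [0.6, 0, -0.07, 3.5, 0],
    [0.6, 0, -0.07, 3.5, 0],
    [0.6, 0, -0.07, 3.5, 0],
    [0.6, 0, -0.07, 3.5, 0],
    [0.6, 0, -0.07, 3.5, 0],
    [0.6, 0, -0.07, 3.5, 0],
    [0.6, 0, -0.07, 3.5, 0],
    [0.6, 0, -0.07, 3.5, 0],
    [0.6, 0, -0.07, 3.5, 0],
    [0.6, 0, -0.07, 3.5, 0],
    [0.6, 0, -0.07, 3.5, 0],
  ],
)

```text
time: 49.25
tool_pos: [0.588, -0.271, 0.1958]
ee_rot: [-2.2, 1.565, 2.593]
wrist_force: [0.8, 0.0, -1.0]
width: 0.0474
```

Emit:
carry_out(
  targets=[
    [0.6, 0, 0, 3.3, 0],
    [0.6, 0, 0, 3, 0],
    [0.6, 0, 0, 1.5, 0],
    [0.6, 0, 0, 0, 0],
    [0.6, 0, 0, 0, 0],
    [0.6, 0, 0, 0, 0],
  ],
)

```text
time: 49.85
tool_pos: [0.5957, -0.3462, 0.1993]
ee_rot: [-2.903, 1.57, 1.892]
wrist_force: [0.5, 0.1, -1.5]
width: 0.0471
```

```bash
python3 -c "
from h import *
go(.5942,-.3494,.086,4.6)"
```

```text
t 49.9 pos [ 0.5957 -0.3462  0.1993] board [ 0.0305 -0.4397] toolx [-0.     0.001 -1.   ] yaw 4.7 j6 -0.69 F [ 0.5  0.1 -1.5] w 0.047
 turn 0.1 deg, shift cm [11.33 -0.17  0.32]
```

Emit:
carry_out(
  targets=[
    [0.6, 2.3, -0.17, 0.3, 0],
    [0.6, 3, 0, 0, 0],
    [0.6, 3, 0, 0, 0],
    [0.6, 3, 0, 0, 0],
    [0.6, 0, 0, 0, 0],
    [0.6, 0, 0, 0, 0],
    [0.6, 0, 0, 0, 0],
    [0.6, 0, 0, 0, 0],
  ],
)

```text
time: 50.65
tool_pos: [0.5954, -0.3516, 0.0896]
ee_rot: [0.899, 1.566, -0.591]
wrist_force: [-0.5, 0.0, -1.1]
width: 0.0476
```

```bash
python3 -c "
from h import *
go(.5942,-.3494,.047,4.6)"
```

```text
t 50.6 pos [ 0.5954 -0.3516  0.0896] board [ 0.0298 -0.4451] toolx [ 0.004 -0.003 -1.   ] yaw 4.6 j6 -0.70 F [-0.5  0.  -1.1] w 0.048
 turn 0.0 deg, shift cm [ 4.26 -0.12 -0.24]
```

Emit:
carry_out(
  targets=[
    [0.6, 1.5, -0.05, -0.1, 0],
    [0.6, 1, 0, 0, 0],
    [0.6, 0.5, 0, 0, 0],
    [0.6, 0.5, 0, 0, 0],
    [0.6, 0.4, 0, 0, 0],
    [0.6, 0.2, 0, 0, 0],
    [0.6, 0, 0, 0, 0],
    [0.6, 0, 0, 0, 0],
  ],
)

```text
time: 51.45
tool_pos: [0.5937, -0.3502, 0.0458]
ee_rot: [1.053, 1.57, -0.437]
wrist_force: [0.6, 0.5, -0.3]
width: 0.0474
```

```bash
python3 -c "
from h import *
go(.5942,-.3494,.0295,4.6)"
```

```text
t 51.5 pos [ 0.5937 -0.3502  0.0458] board [ 0.0282 -0.4436] toolx [ 0.001 -0.    -1.   ] yaw 4.6 j6 -0.70 F [ 0.6  0.5 -0.3] w 0.047
 turn 0.0 deg, shift cm [ 1.63  0.05 -0.08]
```

Emit:
carry_out(
  targets=[
    [0.6, 0.4, 0, -0.05, 0],
    [0.6, 0.4, 0, 0, 0],
    [0.6, 0.4, 0, 0, 0],
    [0.6, 0.3, 0, 0, 0],
    [0.6, 0.15, 0, 0, 0],
    [0.6, 0, 0, 0, 0],
    [0.6, 0, 0, 0, 0],
  ],
)

```text
time: 52.15
tool_pos: [0.5935, -0.3496, 0.0295]
ee_rot: [1.124, 1.57, -0.367]
wrist_force: [-0.5, 0.0, 3.1]
width: 0.0475
```

Emit:
carry_out(
  targets=[
    [0.36, 0, 0, 0, 0],
    [0.36, 0, 0, 0, 0],
    [0.36, 0, 0, 0, 0],
    [0.36, 0, 0, 0, 0],
    [0.36, -1.5, 0, 0, 0],
    [0.36, -3, 0, 0, 0],
    [0.36, -3.5, 0, 0, 0],
    [0.36, -4, 0, 0, 0],
    [0.36, -4, 0, 0, 0],
    [0.36, -3, 0, 0, 0],
    [0.36, 0, 0, 2, 0],
    [0.36, 0, 0, 3, 0],
    [0.36, 0, 0, 2.5, 0],
    [0.36, 0, 0, 0, 0],
    [0.36, 0, 0, 0, 0],
    [0.36, 0, 0, 0, 0],
  ],
)

```text
time: 53.75
tool_pos: [0.5997, -0.4233, 0.2198]
ee_rot: [1.673, 1.57, 0.183]
wrist_force: [-0.1, 0.0, 0.0]
width: 0.0605
```

```bash
python3 -c "
from h import *
s=snap('wrist','w7.png');t=snap('top','top3.png');np.save('w7.npy',s,allow_pickle=True)
go(.5942,-.3494,.2,4.6)
I=cv2.resize(cv2.imread('pics/top3.png')[150:290,140:480],(640,264));cv2.imwrite('pics/cmp2.png',np.vstack([I,cv2.imread('pics/w7.png')[0:336]]))"
```

```text
t 53.9 pos [ 0.5998 -0.4232  0.2198] board [ 0.0284 -0.5168] toolx [ 0.001 -0.    -1.   ] yaw 4.7 j6 -0.77 F [-0.2  0.4  0.5] w 0.060
 turn 0.1 deg, shift cm [ 1.98  0.03 -7.4 ]
```

View pics/cmp2.png

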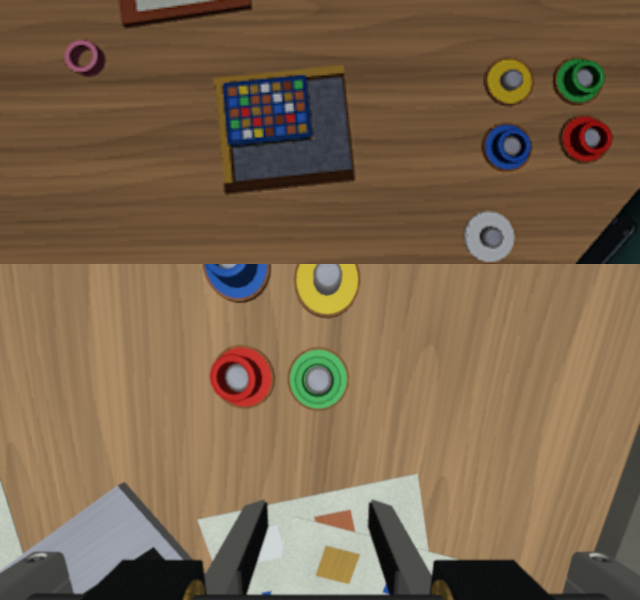

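```bash
python3 -c "
from h import *
s=snap('side');I=cv2.resize(cv2.cvtColor(s['image'],cv2.COLOR_RGB2BGR)[110:180,290:390],None,fx=8,fy=8,interpolation=2)
a=np.linspace(0,2*np.pi,60)
for f in [(.4972,-.2378),(.5067,-.3541),(.5942,-.3494)]:
  for z in(.010,.054):
    q=proj(s,np.c_[f[0]+.024*np.cos(a),f[1]+.024*np.sin(a),0*a+z]); cv2.polylines(I,[np.int32((q-[290,110]+.5)*8)],True,(255,255,255),1)
cv2.imwrite('pics/s4.png',I)"
```

```text
(no output)
```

View pics/s4.png

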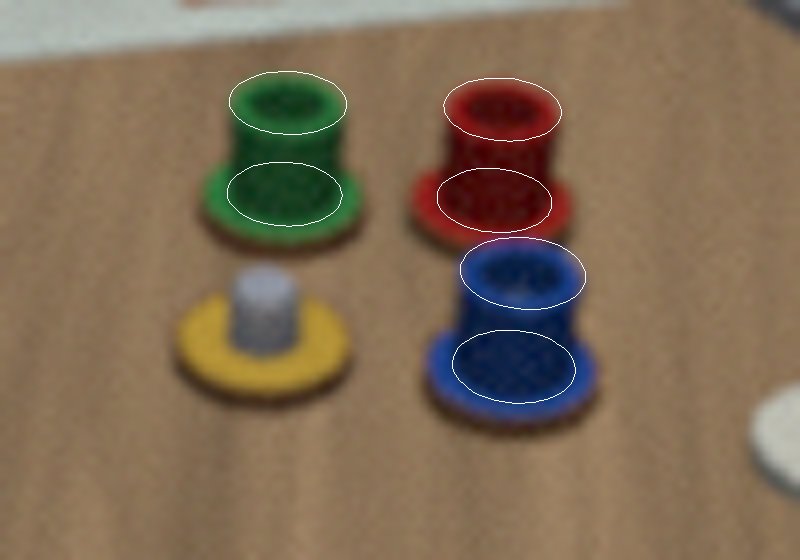

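The rims of all three sleeves match the outlines drawn for a fully seated sleeve, and nothing has disturbed the clutch. I'm handing it in.

```bash
python3 -c "
from h import *
print(robot.close_job())"
```

```text
the job is handed in; nothing more can be done
None
```

The display is set up and handed in at about 54 s of the 210 s allowed; no verdict was reported.

- **Clutch:** I slid it to the step, tipped it flat over the open edge, and pushed it against the short rail, then the long rail. The wrist camera put its centre at (25.1, 19.2) mm in the board frame, against a target of (25, 20). It is square to the rails to about 0.05°. I measured this right after pushing; a later top view showed it still in place.
- **Sleeves:** Red, blue and green were on the table; there was no yellow one. Each went onto the spigot of its colour with low forces. In the last side view, all three rims sit where a fully seated sleeve's rim should be, apart from a 1–2 mm offset that is the same on all three and within the calibration error.
- **Bystanders and hand-in:** The arm never worked near the bottle, the phone or the catalogue, though I did not re-measure their positions. The gripper was clear of everything when I handed in.

No check failed. The only disagreement was in the top-camera sleeve positions: they were 4–6 mm off in y compared with where the gripper found them. I fixed that by gripping each sleeve twice, at right angles, to centre it.

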